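# Turn the drained slide carrier face up and seat it in its loading nest

## Robot

A 6-joint arm with a two-finger parallel gripper is mounted at the origin on a cart in front of the work surface, level with it; the furniture and walls round the work are solid. World frame = base frame: x ahead of the robot, y to its left, z up, the work surface at z = 0. Lengths are in m, angles in rad, forces in N, time in s.
With the tool pointing down it reaches from about 0.3 to 0.875 m from the base axis. Payload 6.4 kg.
Tool frame: the origin (TCP) lies at the very end of the fingers, on their centre line; the grasp point (between the pads) lies 19 mm behind it; z points along the fingers, y is the line along which they close (so a half turn about z gives the same grasp; the last joint's range is limited). The gripper opens to 85 mm and grips with 20 to 120 N. Pads are 22 mm wide; open, the fingers measure 114 mm over their backs; the gripper's body (76 mm by 85 mm) begins 54 mm behind the grasp point. The pads swing forward as they close: fully open they stand 13 mm farther back than shut.
Start: joints at [1.077, 0.181, 1.607, -0, 1.354, -0.206], TCP at [0.163, 0.551, 0.231] pointing down, gripper open.
Joint ranges: [-2.99, 2.99], [-0.89, 2.07], [0.3, 2.58], [-1.14, 4.28], [0, 2.63], [-3.12, 3.12]. Speed limits (rad/s): [2.57, 2.57, 3.01, 3.14, 3.14, 3.14].

## Interface

Orientations are given as a unit quaternion [w, x, y, z].
In Python, from bench import * gives the robot as it stands. The module is installed in compiled form; this text tells all that it offers.
- The arm moves only by the tool arm_command, never from a script. Its arguments are lists of equal length, an entry for each row: "dp": the shift along the tool's x, y, z in units of 0.25 m (1.0 is 0.25 m), a list of three; "turn": the turn, a rotation vector about the tool's x, y, z in units of 30 degrees (1.0 is 30 degrees), a list of three; "jaw": the opening, from 0 (shut) to 1 (fully open). A call has 1 to 5 rows; each row is the pose to reach, as a shift and turn from the pose commanded when the call began, along the tool's axes at that moment; what a row does not reach only later rows make up. A row lasts 1/8 s, in which the tool goes at most 62.5 mm and 10.7 degrees, less where a joint would pass 70% of its speed; a pose out of reach is approached as far as the arm can. A call with a number of a shift or a turn outside -1 to 1 is refused whole. A call with a gripper value outside its range is refused whole. The fingers move at their own pace and stop on an object; the grip force is fixed at half the most. Time passes only in rows, so rows that repeat a pose let the fingers close. It gives the time, the measured TCP pose, the force, the opening and the grip force at its end, in the units of the state.
- get_obs(): the state, without advancing time (a new reading comes with each control period).
- camera(name): name is "scene" or "top"; returns the picture (420x560x3 uint8, blue, green, red); there is no depth.
- get_calibration(name): a dict with "camera_matrix" (3x3 intrinsics, pixels), "k1" (the pictures are not rectified: a ray, as slopes to the right and down, at radius r is drawn at 1 + k1 r^2 times it, then the intrinsics apply), "R" (3x3) and "t" (3): a world point X has camera coordinates R X + t. Camera axes: x right, y down, z forward; pixel columns grow to the right and rows downward; lengths in m; the calibration is good to about 2 mm. A picture is of the moment at which its call begins. get_calibration takes no time and is no camera call.
- hand_in(): hands the job in; it is judged then, once.
The state is a dict: "time_s": time; "q": joint angles; "dq": joint speeds; "joint_efforts": joint torques, N m; "eef_pos": TCP position; "eef_rot": TCP orientation; "wrist_force": force on the tool from outside, world axes, zero at the start; "torque": the same for the moment, N m; "opening": opening from 0.0 (shut) to 1.0 (fully open); "grasp_force": force on a finger pad.
Only numpy, scipy, OpenCV 4.12 (cv2) and the standard library are available. Lean on these libraries where they do the work, as an engineer would, in place of code of your own. Each camera call takes 0.05 s, during which the arm holds its last target. There are 200 camera calls.

## Task

The washed blue slide carrier has drained face down and is now needed for loading. Take the cranked lifter, slide its blade under the carrier's free long edge and tip the carrier over its other long edge towards the loading nest, so that its white slide beds face up; then push it on with the lifter until it sits flat in the nest between the four corner locators, and lay the lifter flat on the bare bench. The carrier is clean, so never touch it with the gripper or pick it up, and leave the pots and the clip-top jar round about where they stand.

Things in the scene. Friction and masses are not known exactly. Their poses are not given: they have to be found in the camera images.
- carrier: blue plate 128 x 86 x 10 mm (x, y, z), 0.1 kg, too wide to grip: back plain, face with four white slide beds and four black studs 9 mm across, 6 mm high, at x = +-58.5, y = +-37.5 mm. Starts face down on the studs, plate 6 to 16 mm above the bench. Origin: centre of the plane of the stud ends; x along the long edges; z from face to back (up at the start, down once face up)
- carrier_mid (a point): middle of the carrier's plate, 11 mm from its origin along z. A thin blade goes under either long edge between the studs; the face there may be treated as flat. Tipped over a long edge without slipping on the bench, the carrier's middle moves about 0.1 m, and it falls over by itself once past upright
- carrier_back (a point): middle of the carrier's flat back, 16 mm from its origin along z
- nest: fixed loading nest beside one long edge of the carrier (either side), 50 to 70 mm clear of it, parallel within 3 degrees and in line within 3 mm: grey plate 150 x 108 x 2 mm (x, y, z) with four black L-shaped corner locators 6 mm wide, arms 26 mm, 4 mm above the plate round a space of 134 x 91 mm; the middle of each side is open. Origin: centre of the underside; x along the long sides; z up
- nest_floor (a point): middle of the nest plate's upper face, 2 mm above the bench
- lifter: cranked lifter, 195 mm long, 0.1 kg: steel blade 50 mm wide, 2 mm thick (x = +12 to +97.5 mm), steep neck, straight black handle 16 mm wide and high (x = -24 to -97.5 mm, its middle 34 mm above the blade's underside). Lies on its blade, on the side of the carrier away from the nest. Origin: on the blade's underside plane, mid length; x to the blade's front edge; z up
- lifter_tip (a point): middle of the blade's front edge, 1 mm above its underside, at x = 97.5 mm of the lifter
- lifter_grip (a point): middle of the handle's front half, where it is best gripped across its width: x = -45, z = 34 mm of the lifter
- white_pot: white screw-top pot, 53 mm in diameter, 62 mm high, at the right end of the work; origin at the centre of its underside
- clip_jar: jar with a clip top, 85 mm wide, 120 mm high, at the left end of the work; origin at the centre of its underside; a fixed microscope 0.3 m high stands farther left, close to the hand's starting place
- small_pot: small pot with a blue lid, 44 mm in diameter, 50 mm high, on the robot's side of the carrier; origin at the centre of its underside
- red_pot: pot with a red lid, 59 mm in diameter, 78 mm high, beyond the carrier; origin at the centre of its underside

How it is judged:
By the outcome, as a careful person would: the job done as asked, in the order asked, and still so for the second after the job is handed in, with the robot touching nothing.
It also fails if it takes over 54 s, if anything falls off the work surface, if the arm or the gripper's body presses on something with over 40 N, if the wrist force passes 120 N, or if a joint passes its speed limit or range.

## Working session

There is one attempt and no reset: what is moved stays moved. The work goes in short steps, Python scripts to look and compute and a tool call to move; the robot and the scene stay as the last step left them, time stands still between calls to the robot, and variables do not carry over. Pictures are saved under pics/ and viewed, at most 10 in all, crops included, and the job is handed in when it is done.

Besides the shell and the picture viewer there is one more tool, called after ">>>" as name(argument=value, ...) on one line, values as JSON. arm_command: Moves the arm, as the interface text tells. Its arguments: {"type":"object","properties":{"dp":{"type":"array"},"turn":{"type":"array"},"jaw":{"type":"array"}},"required":["dp","turn","jaw"]}

```bash
mkdir -p pics
python3 - <<'E'
from bench import *
import cv2,numpy as np
for n in("scene","top"):
    im=camera(n);cv2.imwrite(f"pics/{n}0.png",im)
    c=get_calibration(n);print(n,c)
o=get_obs();print(o["eef_pos"],o["eef_rot"],o["opening"],o["time_s"])
a=np.vstack([cv2.imread("pics/scene0.png")]);
E
```

```text
scene {'camera_matrix': array([[482.2437067 ,   0.        , 268.60687694],
       [  0.        , 482.2437067 , 212.36057498],
       [  0.        ,   0.        ,   1.        ]]), 'k1': -0.06570929640871667, 'R': array([[ 0.84916116, -0.52792472,  0.01485962],
       [-0.37416169, -0.62121564, -0.68854496],
       [ 0.37273094,  0.57912574, -0.7250414 ]]), 't': array([-0.47916232,  0.2757489 ,  1.13940945])}
top {'camera_matrix': array([[397.28731707,   0.        , 280.68952823],
       [  0.        , 397.28731707, 213.08299768],
       [  0.        ,   0.        ,   1.        ]]), 'k1': 0.03469067534135104, 'R': array([[ 0.02821391, -0.99946329, -0.01664644],
       [-0.98437067, -0.02488412, -0.17434208],
       [ 0.17383428,  0.02130514, -0.98454443]]), 't': array([0.0420439 , 0.56559552, 1.11728947])}
[0.1629545  0.55092315 0.2304721 ] [-2.70038364e-04  1.43410246e-01  9.89663007e-01 -7.48781965e-04] 1.000786915072251 0.1
```

View pics/top0.png

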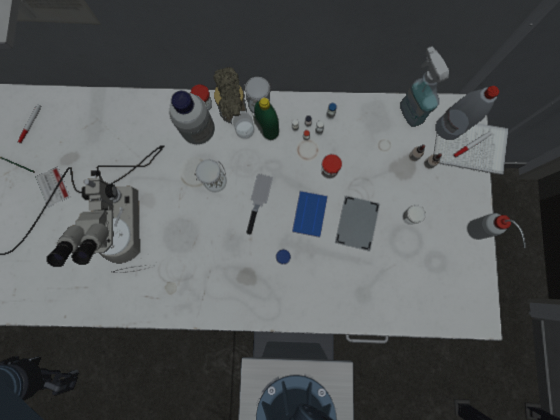

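View pics/scene0.png

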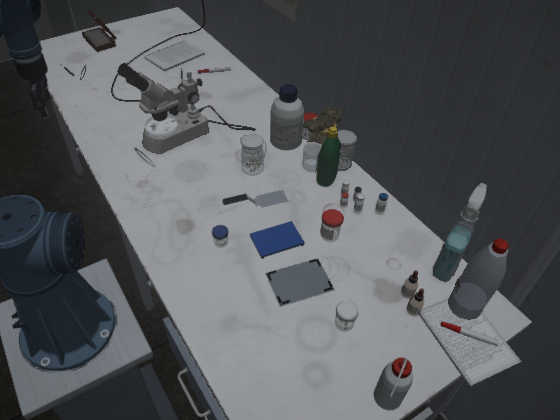

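The top view shows the carrier at (310,214), the nest at (358,222) on the carrier's right (−y), and the lifter blade at (262,188) with its handle running to (250,232). The small pot is at (283,257), the red pot at (332,165), the white pot at (414,214) and the jar at (210,175). Next I'll measure these.

```bash
cat > h.py <<'E'
import cv2,numpy as np
from bench import *
from scipy.spatial.transform import Rotation as Ro
def ray(n,uv):
    c=get_calibration(n);K=c["camera_matrix"]
    p=np.atleast_2d(uv).astype(float);d=(p-K[:2,2])/[K[0,0],K[1,1]]
    s=d.copy()
    for _ in range(20): s=d/(1+c["k1"]*(s**2).sum(1,keepdims=True))
    D=np.c_[s,np.ones(len(s))]@c["R"]; return -c["R"].T@c["t"],D
def cast(n,uv,z):
    o,D=ray(n,uv); return o+D*((z-o[2])/D[:,2])[:,None]
def proj(n,X):
    c=get_calibration(n);x=np.atleast_2d(X)@c["R"].T+c["t"];s=x[:,:2]/x[:,2:]
    s=s*(1+c["k1"]*(s**2).sum(1,keepdims=True));K=c["camera_matrix"]
    return s*[K[0,0],K[1,1]]+K[:2,2]
def biggest(mask,box):
    m=np.zeros_like(mask);x0,y0,x1,y1=box;m[y0:y1,x0:x1]=mask[y0:y1,x0:x1]
    cs,_=cv2.findContours(m,cv2.RETR_EXTERNAL,cv2.CHAIN_APPROX_NONE)
    return max(cs,key=cv2.contourArea)[:,0,:]
def rect(n,cnt,z):
    P=cast(n,cnt,z)[:,:2]; (c,s,a)=cv2.minAreaRect((P*1000).astype(np.float32))
    return np.round(c,1),np.round(s,1),round(a,1)
def masks(im):
    h=cv2.cvtColor(im,cv2.COLOR_BGR2HSV);H,S,V=cv2.split(h)
    return dict(blue=((H>105)&(H<130)&(S>120)).astype(np.uint8),red=(((H<8)|(H>172))&(S>130)).astype(np.uint8),
      dark=(V<60).astype(np.uint8),grey=((V<150)).astype(np.uint8))
def state():
    o=get_obs();print("t %.2f pos %s open %.2f grip %.1f F %s"%(o["time_s"],np.round(o["eef_pos"],4),o["opening"],o["grasp_force"],np.round(o["wrist_force"],1)));return o
E
python3 - <<'E'
from h import *
T=cv2.imread("pics/top0.png");S=cv2.imread("pics/scene0.png");mt=masks(T);ms=masks(S)
print("car T",rect("top",biggest(mt["blue"],(290,185,332,242)),.016),"S",rect("scene",biggest(ms["blue"],(245,218,310,260)),.014))
print("nest T",rect("top",biggest(mt["grey"],(331,190,384,255)),.003),"S",rect("scene",biggest(ms["grey"],(260,255,340,310)),.003))
print("small",cast("top",biggest(mt["blue"],(270,245,295,270)).mean(0),.05),cast("scene",biggest(ms["blue"],(208,222,232,240)).mean(0),.048))
print("red",cast("top",biggest(mt["red"],(318,150,345,180)).mean(0),.077),cast("scene",biggest(ms["red"],(318,208,346,230)).mean(0),.075))
c=biggest(mt["dark"],(240,195,270,240));print("handle T",rect("top",c,.042),len(c))
c=biggest(ms["dark"],(218,188,255,210));print("handle S",rect("scene",c,.036),len(c))
c=biggest(mt["grey"],(240,170,280,240));print("lifter T z0.002",rect("top",c,.002));
P=cast("top",c[c[:,1]<200],.002)[:,:2];print(rect("top",c[c[:,1]<200],.002))
c=biggest(ms["grey"],(256,185,292,210));print("blade S",rect("scene",c,.002))
print("jar",cast("top",[[208,171]],.12),"white",cast("top",[[415,211]],.062))
A=cv2.resize(T[150:270,190:440],None,fx=3.2,fy=3.2,interpolation=cv2.INTER_CUBIC)
cv2.imwrite("pics/c1.png",A)
E
```

```text
car T (array([571.8, -29.6]), array([ 81.8, 124.4]), 80.5) S (array([571.6, -29.5]), array([ 86.1, 126.1]), 80.5)
nest T (array([ 552.2, -174.9]), array([199.5, 159. ]), 0.3) S (array([ 575.8, -179.3]), array([113.5, 207.5]), 78.1)
small [[0.43787547 0.04710331 0.05      ]] [[0.43838399 0.0459015  0.048     ]]
red [[ 0.7100032  -0.08729053  0.077     ]] [[ 0.71136723 -0.08759018  0.075     ]]
handle T (array([536.7, 143.1]), array([13.6, 67.7]), 78.4) 49
handle S (array([536.7, 143.9]), array([21.5, 70.1]), 76.7) 51
lifter T z0.002 (array([599.6, 125.1]), array([216.8, 121.9]), 1.7)
(array([661.4, 126.9]), array([ 92.6, 122.2]), 1.4)
blade S (array([655.7, 119.6]), array([ 93.1, 105.8]), 56.3)
jar [[0.6670675  0.26374456 0.12      ]] white [[ 0.57803698 -0.33001085  0.062     ]]
```

View pics/c1.png

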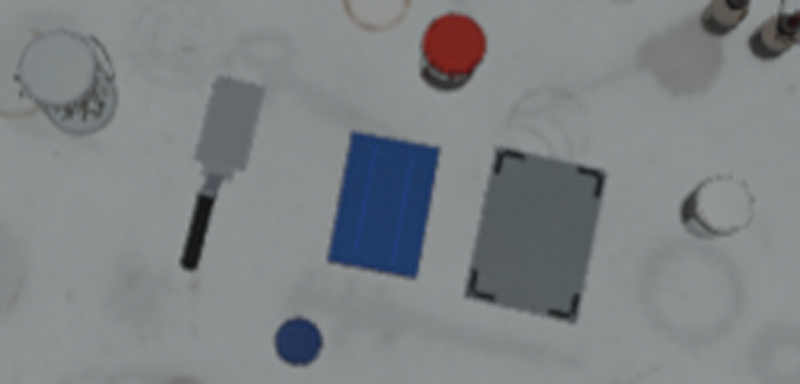

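The crop shows the blade with corners near (218,76), (264,86), (240,176) and (195,160) in crop pixels, and the handle ending at (190,268). The nest corners are at (497,148), (606,172), (576,322) and (466,296). The carrier's free edge faces the lifter, and its tilt matches the nest's.

Run:
```python
from h import *
q=lambda L:np.array(L)/3.2+[190,150]-.5+.5/3.2
N=cast("top",q([[497,148],[606,172],[576,322],[466,296]]),.004);print("nest",N.mean(0),np.degrees(np.arctan2(*( (N[0]-N[3]+N[1]-N[2])[[1,0]]))),[np.linalg.norm(N[i]-N[i-1]) for i in range(4)])
B=cast("top",q([[218,76],[264,86]]),.001);print("blade tip",B.mean(0))
H=cast("top",q([[190,270],[205,195]]),.042);print("handle ends",H)
d=B.mean(0)-H[0];print("yaw",np.degrees(np.arctan2(d[1],d[0])),np.linalg.norm(d[:2]))
o=get_obs();R=Ro.from_quat(o["eef_rot"],scalar_first=True).as_matrix();print(R)
```

```text
nest [ 0.54871246 -0.17444577  0.004     ] -11.620391912710131 [np.float64(0.14600557988566643), np.float64(0.1054587246887573), np.float64(0.146780785918099), np.float64(0.10464114993844402)]
blade tip [0.69231291 0.11064973 0.001     ]
handle ends [[0.50093703 0.14845687 0.042     ]
 [0.57115904 0.1375021  0.042     ]]
yaw -11.17513301084128 0.19507462568411296
[[-9.58866857e-01  2.83855226e-01 -7.49259970e-04]
 [ 2.83856035e-01  9.58865881e-01 -1.40463109e-03]
 [ 3.19727947e-04 -1.55953616e-03 -9.99998733e-01]]
```

>>> arm_command(dp=[[-0.19, -0.11, 0], [-0.39, -0.23, 0], [-0.59, -0.34, 0], [-0.79, -0.456, 0], [-0.98, -0.57, 0]], turn=[[0, 0, 0], [0, 0, 0], [0, 0, 0], [0, 0, 0], [0, 0, 0]], jaw=[1, 1, 1, 1, 0.8])

```text
time_s: 0.72
eef_pos: [0.3585, 0.3436, 0.2311]
eef_rot: [-0.0, 0.143, 0.99, -0.0]
wrist_force: [0.4, -0.5, 0.8]
opening: 0.821
grasp_force: 0.0
```

>>> arm_command(dp=[[-0.19, -0.11, 0], [-0.39, -0.23, 0], [-0.59, -0.34, 0], [-0.79, -0.456, 0], [-0.98, -0.57, 0]], turn=[[0, 0, 0], [0, 0, -0.05], [0, 0, -0.1], [0, 0, -0.15], [0, 0, -0.18]], jaw=[0.7, 0.6, 0.6, 0.6, 0.6])

```text
time_s: 1.35
eef_pos: [0.5531, 0.1374, 0.2309]
eef_rot: [-0.0, 0.096, 0.995, 0.0]
wrist_force: [0.8, 0.3, -0.4]
opening: 0.6
grasp_force: 0.0
```

>>> arm_command(dp=[[0, 0, 0.2], [0, 0, 0.4], [0, 0, 0.4]], turn=[[0, 0, 0], [0, 0, 0], [0, 0, 0]], jaw=[0.6, 0.6, 0.6])

```text
time_s: 1.72
eef_pos: [0.5483, 0.1386, 0.1267]
eef_rot: [-0.005, 0.097, 0.995, -0.001]
wrist_force: [-0.4, -0.3, -0.2]
opening: 0.599
grasp_force: 0.0
```

Run:
```python
from h import *
o=state();R=Ro.from_quat(o["eef_rot"],scalar_first=True).as_matrix();print(o["q"],np.degrees(np.arctan2(R[1,1],R[0,1])))
print(R.T@(np.array([.5525,.139,.015])-o["eef_pos"])/.25)
```

```text
t 1.73 pos [0.5483 0.1386 0.1267] open 0.60 grip 0.0 F [-0.4 -0.3 -0.2]
[ 3.77782019e-02  2.82163822e-01  1.71050686e+00 -2.37101551e-06
  1.15922904e+00 -1.33903088e+00] 78.88608565730821
[-0.02082011  0.00587646  0.4466484 ]
```

>>> arm_command(dp=[[0, 0, 0.15], [0, 0, 0.3], [0, 0, 0.45], [0, 0, 0.462], [0, 0, 0.462]], turn=[[0, 0, 0], [0, 0, 0], [0, 0, 0], [0, 0, 0], [0, 0, 0]], jaw=[0.6, 0.6, 0.6, 0.6, 0.6])

```text
time_s: 2.35
eef_pos: [0.5538, 0.1393, 0.018]
eef_rot: [0.001, 0.096, 0.995, 0.0]
wrist_force: [0.7, 0.4, -0.5]
opening: 0.595
grasp_force: 0.0
```

Run:
```python
from h import *
o=state();
for n,b in(("top",(225,150,325,250)),("scene",(200,160,300,260))):
    im=camera(n);cv2.imwrite(f"pics/g_{n}.png",im)
a=cv2.imread("pics/g_top.png")[150:270,190:310];b=cv2.imread("pics/g_scene.png")[140:260,190:310]
cv2.imwrite("pics/g.png",cv2.resize(np.hstack([a,b]),None,fx=3.3,fy=3.3))
```

```text
t 2.35 pos [0.5538 0.1393 0.018 ] open 0.59 grip 0.0 F [ 0.7  0.4 -0.5]
```

View pics/g.png

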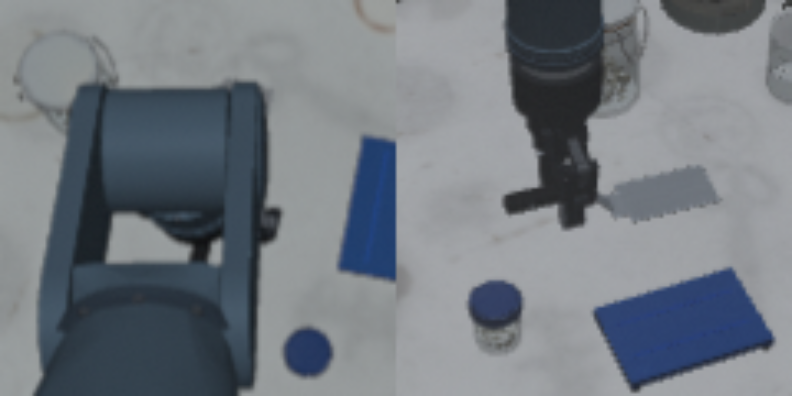

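The scene crop (right half) shows the fingers straddling the handle's front half at about (565,190), clear of the jar. I'll close the gripper and lift.

>>> arm_command(dp=[[0, 0, 0.01], [0, 0, 0.01], [0, 0, 0.01], [0, 0, 0.01], [0, 0, 0.01]], turn=[[0, 0, 0], [0, 0, 0], [0, 0, 0], [0, 0, 0], [0, 0, 0]], jaw=[0.3, 0, 0, 0, 0])

```text
time_s: 3.08
eef_pos: [0.5524, 0.139, 0.0137]
eef_rot: [0.0, 0.097, 0.995, 0.0]
wrist_force: [-2.1, -0.1, 6.0]
opening: 0.174
grasp_force: 61.0
```

>>> arm_command(dp=[[0, 0, 0], [0, 0, -0.1], [0, 0, -0.25], [0, 0, -0.4], [0, 0, -0.4]], turn=[[0, 0, 0], [0, 0, 0], [0, 0, 0], [0, 0, 0], [0, 0, 0]], jaw=[0, 0, 0, 0, 0])

```text
time_s: 3.7
eef_pos: [0.5544, 0.1392, 0.1162]
eef_rot: [0.003, 0.097, 0.995, 0.0]
wrist_force: [0.1, 0.7, -0.2]
opening: 0.175
grasp_force: 60.1
```

Run:
```python
from h import *
o=state();
for n in("top","scene"):
    im=camera(n);cv2.imwrite(f"pics/l_{n}.png",im)
S=cv2.imread("pics/l_scene.png");
# carrier edge refined, both views
for n,b,z in(("top",(290,185,332,242),.016),("scene",(245,218,310,260),.014)):
    m=masks(cv2.imread(f"pics/l_{n}.png"));print(rect(n,biggest(m["blue"],b),z))
```

```text
t 3.70 pos [0.5544 0.1392 0.1162] open 0.18 grip 60.1 F [ 0.1  0.7 -0.2]
(array([571.8, -29.6]), array([ 81.8, 124.6]), 80.7)
(array([571.6, -29.1]), array([ 85.3, 126.1]), 80.5)
```

>>> arm_command(dp=[[-0.06, 0.04, 0], [-0.12, 0.09, 0], [-0.174, 0.135, 0], [-0.174, 0.135, 0]], turn=[[0, 0, 0.25], [0, 0, 0.5], [0, 0, 0.75], [0, 0, 0.98]], jaw=[0, 0, 0, 0])

```text
time_s: 4.3
eef_pos: [0.6007, 0.1641, 0.1106]
eef_rot: [-0.002, 0.348, 0.938, -0.001]
wrist_force: [0.3, -0.6, -1.3]
opening: 0.177
grasp_force: 60.1
```

>>> arm_command(dp=[[0, 0, 0], [0, 0, 0], [0, 0, 0], [0, 0, 0]], turn=[[0, 0, 0.25], [0, 0, 0.5], [0, 0, 0.75], [0, 0, 0.98]], jaw=[0, 0, 0, 0])

```text
time_s: 4.8
eef_pos: [0.5997, 0.1636, 0.1105]
eef_rot: [-0.002, 0.575, 0.818, -0.001]
wrist_force: [-0.1, -0.4, -0.9]
opening: 0.177
grasp_force: 60.1
```

>>> arm_command(dp=[[0, 0, 0], [0, 0, 0], [0, 0, 0], [0, 0, 0], [0, 0, 0]], turn=[[0, 0, 0.25], [0, 0, 0.5], [0, 0, 0.75], [0, 0, 0.98], [0, 0, 0.98]], jaw=[0, 0, 0, 0, 0])

```text
time_s: 5.42
eef_pos: [0.5999, 0.1636, 0.1109]
eef_rot: [-0.001, 0.762, 0.648, -0.002]
wrist_force: [0.6, 0.2, -0.1]
opening: 0.174
grasp_force: 60.1
```

```bash
cat >> h.py <<'E'
TIP=np.array([-.1428,0,.0127])
CA=np.radians(-9.4);D=np.array([np.cos(CA-np.pi/2),np.sin(CA-np.pi/2),0]);L=np.array([np.cos(CA),np.sin(CA),0]);C0=np.array([.5717,-.0293,0])
def tool():
    o=state();R=Ro.from_quat(o["eef_rot"],scalar_first=True).as_matrix();t=o["eef_pos"]+R@TIP
    print("q",np.round(o["q"],2),"liftyaw %.1f pitch %.1f"%(np.degrees(np.arctan2(-R[1,0],-R[0,0])),np.degrees(np.arcsin(R[2,0]))),"tip",np.round(t,4),"tip along/lat/z mm",np.round(1000*np.array([(t-C0)@D,(t-C0)@L,t[2]]),1))
    return R,o,t
E
python3 - <<'E'
from h import *
R,o,t=tool();print(R)
im=camera("scene");cv2.imwrite("pics/p1.png",cv2.resize(im[120:320,170:370],None,fx=3,fy=3))
E
```

```text
t 5.42 pos [0.5999 0.1636 0.1109] open 0.17 grip 60.1 F [ 0.6  0.2 -0.1]
q [0.08 0.41 1.57 0.   1.16 0.24] liftyaw -99.2 pitch -0.0 tip [0.577  0.0227 0.0984] tip along/lat/z mm [-52.2  -3.3  98.4]
[[ 1.60457037e-01  9.87035545e-01 -3.79117777e-03]
 [ 9.87042481e-01 -1.60459008e-01 -2.19536097e-04]
 [-8.25018553e-04 -3.70682740e-03 -9.99992789e-01]]
```

View pics/p1.png

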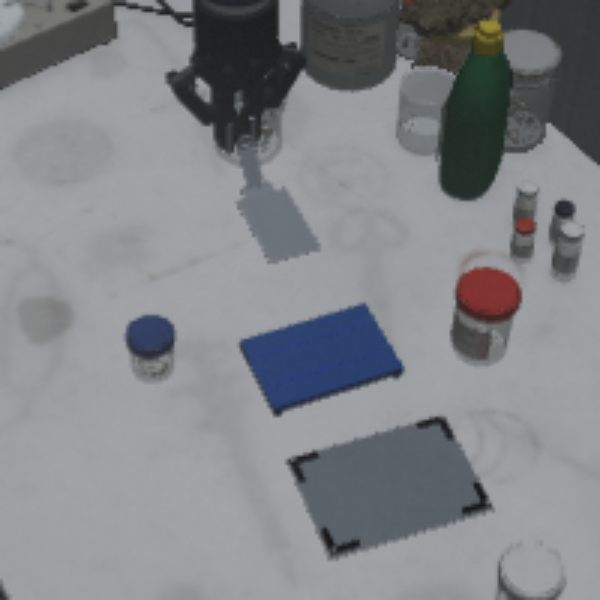

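The scene crop shows the lifter held level with its tip at about (294,255), pointing at the carrier's free edge and clear of the small and red pots. I'll lower it.

>>> arm_command(dp=[[0, 0.012, 0.1], [0, 0.012, 0.22], [0, 0.012, 0.33], [0, 0.012, 0.36], [0, 0.012, 0.36]], turn=[[0, 0, 0], [0, 0, 0], [0, 0, 0], [0, 0, 0], [0, 0, 0]], jaw=[0, 0, 0, 0, 0])

```text
time_s: 6.1
eef_pos: [0.6039, 0.1632, 0.0228]
eef_rot: [-0.0, 0.762, 0.648, -0.001]
wrist_force: [0.6, -0.6, -1.4]
opening: 0.177
grasp_force: 60.0
```

Run:
```python
from h import *
R,o,t=tool();
for n in ("scene","top"):
    im=camera(n);cv2.imwrite(f"pics/d_{n}.png",im);print(n,proj(n,t),proj(n,C0-.043*D+[0,0,.016]))
im=cv2.imread("pics/d_scene.png");cv2.imwrite("pics/d1.png",cv2.resize(im[180:260,220:320],None,fx=6,fy=6))
```

```text
t 6.10 pos [0.6039 0.1632 0.0228] open 0.18 grip 60.0 F [ 0.6 -0.6 -1.4]
q [ 0.07  0.54  1.59 -0.    1.01  0.24] liftyaw -99.2 pitch -0.0 tip [0.581  0.0223 0.0102] tip along/lat/z mm [-52.4   0.7  10.2]
scene [[269.51700618 225.66203582]] [[270.59724268 226.6524192 ]]
top [[292.52769064 210.2517982 ]] [[295.55528626 210.70445805]]
```

View pics/d1.png

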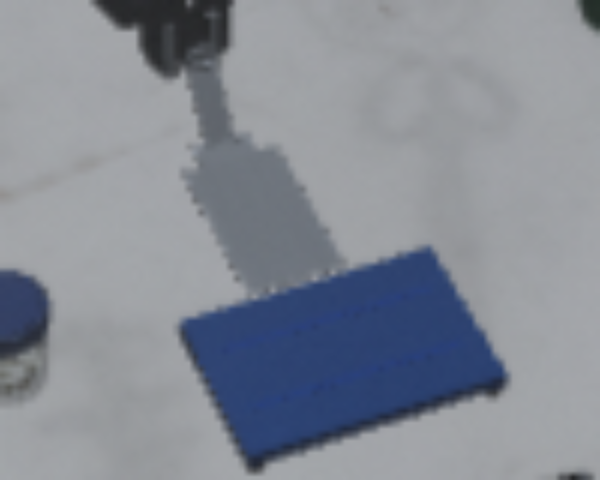

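The crop shows the blade tip centred on the free edge at about (300,285), where the model predicts it. I'll go down and slide in.

>>> arm_command(dp=[[0, 0, 0.015], [0, 0, 0.03], [0, 0, 0.03], [0, 0, 0.03]], turn=[[0, 0, 0], [0, 0, 0], [0, 0, 0], [0, 0, 0]], jaw=[0, 0, 0, 0])

```text
time_s: 6.7
eef_pos: [0.6043, 0.1633, 0.0159]
eef_rot: [0.0, 0.762, 0.648, 0.0]
wrist_force: [-0.3, 0.7, -0.8]
opening: 0.178
grasp_force: 60.0
```

```bash
python3 -c "
from h import *
tool()"
```

```text
t 6.70 pos [0.6043 0.1633 0.0159] open 0.18 grip 60.0 F [-0.3  0.7 -0.8]
q [ 0.07  0.55  1.59 -0.    1.    0.24] liftyaw -99.3 pitch -0.0 tip [0.5813 0.0224 0.0032] tip along/lat/z mm [-52.5   1.    3.2]
```

>>> arm_command(dp=[[-0.03, -0.002, 0.004], [-0.06, -0.002, 0.004], [-0.1, -0.002, 0.004], [-0.15, -0.002, 0.004], [-0.15, -0.002, 0.004]], turn=[[0, 0, 0], [0, 0, 0], [0, 0, 0], [0, 0, 0], [0, 0, 0]], jaw=[0, 0, 0, 0, 0])

```text
time_s: 7.32
eef_pos: [0.5977, 0.1251, 0.0148]
eef_rot: [-0.0, 0.763, 0.647, -0.0]
wrist_force: [-0.2, 0.4, -0.5]
opening: 0.177
grasp_force: 60.0
```

Run:
```python
from h import *
R,o,t=tool();print(o["torque"])
for n,b,z in(("top",(290,185,345,242),.016),("scene",(245,218,320,265),.014)):
    im=camera(n);cv2.imwrite(f"pics/i_{n}.png",im);m=masks(im);print(rect(n,biggest(m["blue"],b),z))
```

```text
t 7.33 pos [0.5977 0.1251 0.0148] open 0.18 grip 60.0 F [-0.2  0.4 -0.5]
q [ 0.01  0.53  1.64 -0.    0.98  0.18] liftyaw -99.4 pitch -0.0 tip [ 0.5744 -0.0158  0.0021] tip along/lat/z mm [-13.7   0.4   2.1]
[ 0.02607317  0.0148921  -0.01461508]
(array([571.7, -29.1]), array([ 82.7, 124.1]), 80.4)
(array([571.6, -29. ]), array([ 85.5, 126.1]), 80.6)
```

```bash
cat > plan.py <<'E'
from h import *
def lift(th,ph,b=30):   # tip middle (s,z) m with free edge resting on blade
    a,p=np.radians([th,ph]);E=np.array([42-85*np.cos(a)+6*np.sin(a),85*np.sin(a)+6*np.cos(a)])
    return (E+b*np.array([np.cos(p),-np.sin(p)])-[np.sin(p),np.cos(p)])/1000
def rows(way,lat=0):    # way: (s,z,phi) -> dp, turn-y units from measured pose
    R,o,t=tool();p0=np.degrees(np.arcsin(R[2,0]))
    for s,z,ph in way:
        R2=R@Ro.from_rotvec([0,np.radians(ph-p0),0]).as_matrix()
        tcp=C0+D*s+L*lat+[0,0,z]-R2@TIP
        print((s*1000//1,z*1000//1,ph),np.round(R.T@(tcp-o["eef_pos"])/.25,3),"turn",round((ph-p0)/30,3))
E
python3 - <<'E'
from plan import *
rows([(*lift(t,p),p) for t,p in((1,6),(4,13),(9,20),(14,25),(20,30))])
E
```

```text
t 7.42 pos [0.5978 0.126  0.0149] open 0.18 grip 60.0 F [-0.8 -0.6 -0.8]
q [0.01 0.53 1.64 0.   0.98 0.18] liftyaw -99.3 pitch 0.0 tip [ 0.5747 -0.0149  0.0022] tip along/lat/z mm [-14.7   0.6   2.2]
(np.float64(-14.0), np.float64(3.0), 6) [-0.015 -0.002 -0.064] turn 0.2
(np.float64(-14.0), np.float64(4.0), 13) [-0.031 -0.002 -0.135] turn 0.433
(np.float64(-14.0), np.float64(8.0), 20) [-0.058 -0.002 -0.216] turn 0.666
(np.float64(-13.0), np.float64(12.0), 25) [-0.085 -0.002 -0.279] turn 0.833
(np.float64(-11.0), np.float64(18.0), 30) [-0.119 -0.002 -0.345] turn 1.0
```

>>> arm_command(dp=[[-0.015, -0.002, -0.064], [-0.031, -0.002, -0.135], [-0.058, -0.002, -0.216], [-0.085, -0.002, -0.279], [-0.119, -0.002, -0.345]], turn=[[0, 0.2, 0], [0, 0.433, 0], [0, 0.666, 0], [0, 0.833, 0], [0, 1.0, 0]], jaw=[0, 0, 0, 0, 0])

```text
time_s: 8.05
eef_pos: [0.5926, 0.097, 0.1019]
eef_rot: [-0.168, 0.736, 0.626, 0.198]
wrist_force: [-0.1, 0.2, -1.9]
opening: 0.176
grasp_force: 60.0
```

>>> arm_command(dp=[[0, 0, 0], [0, 0, 0]], turn=[[0, 0, 0], [0, 0, 0]], jaw=[0, 0])

```text
time_s: 8.3
eef_pos: [0.5922, 0.0975, 0.1005]
eef_rot: [-0.167, 0.736, 0.626, 0.196]
wrist_force: [0.4, 0.6, -1.2]
opening: 0.175
grasp_force: 60.0
```

Run:
```python
from plan import *
rows([(*lift(t,p),p) for t,p in((25,34),(30,39),(36,45),(42,51),(49,57))])
im=camera("scene");cv2.imwrite("pics/t1.png",cv2.resize(im[140:300,190:350],None,fx=3.5,fy=3.5))
```

```text
t 8.30 pos [0.5922 0.0975 0.1005] open 0.18 grip 60.0 F [ 0.4  0.6 -1.2]
q [-0.31  0.38  1.74  0.56  1.17 -0.42] liftyaw -99.3 pitch 29.9 tip [ 0.5733 -0.0184  0.0183] tip along/lat/z mm [-11.   -0.2  18.3]
(np.float64(-9.0), np.float64(23.0), 34) [-0.004  0.001 -0.065] turn 0.136
(np.float64(-6.0), np.float64(28.0), 39) [-0.013  0.001 -0.133] turn 0.303
(np.float64(-3.0), np.float64(32.0), 45) [-0.032  0.001 -0.214] turn 0.503
(np.float64(0.0), np.float64(37.0), 51) [-0.06   0.001 -0.292] turn 0.703
(np.float64(6.0), np.float64(42.0), 57) [-0.098  0.001 -0.372] turn 0.903
```

View pics/t1.png

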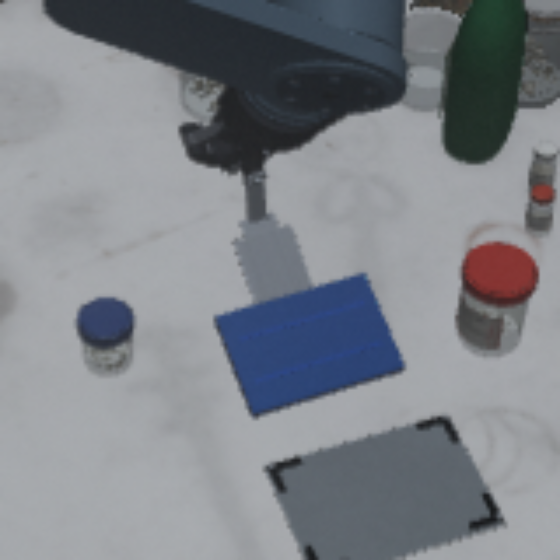

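The view shows the carrier tipping cleanly on the blade, with its far edge still at crop (255,415)–(403,370), so it hasn't slipped. I'll continue.

>>> arm_command(dp=[[-0.004, 0, -0.065], [-0.013, 0, -0.133], [-0.032, 0, -0.214], [-0.06, 0, -0.292], [-0.098, 0, -0.372]], turn=[[0, 0.136, 0], [0, 0.303, 0], [0, 0.503, 0], [0, 0.703, 0], [0, 0.903, 0]], jaw=[0, 0, 0, 0, 0])

```text
time_s: 8.98
eef_pos: [0.5813, 0.0311, 0.1695]
eef_rot: [-0.31, 0.668, 0.569, 0.364]
wrist_force: [-0.4, -0.1, -1.7]
opening: 0.175
grasp_force: 60.1
```

>>> arm_command(dp=[[0, 0, 0], [0, 0, 0]], turn=[[0, 0, 0], [0, 0, 0]], jaw=[0, 0])

```text
time_s: 9.22
eef_pos: [0.5814, 0.0314, 0.1687]
eef_rot: [-0.31, 0.67, 0.569, 0.363]
wrist_force: [0.4, 0.1, -1.4]
opening: 0.173
grasp_force: 60.1
```

Run:
```python
from plan import *
rows([(.012,.046,61),(.018,.050,65),(.023,.052,66),(.029,.054,66),(.034,.055,66),(.042,.056,66),(.050,.057,66),(.058,.058,66),(.066,.058,66)])
im=camera("scene");cv2.imwrite("pics/t2.png",cv2.resize(im[140:300,190:350],None,fx=3.5,fy=3.5))
```

```text
t 9.22 pos [0.5814 0.0314 0.1687] open 0.17 grip 60.1 F [ 0.4  0.1 -1.4]
q [-0.61  0.47  1.7   0.86  1.56 -0.73] liftyaw -99.3 pitch 57.0 tip [ 0.5705 -0.0349  0.042 ] tip along/lat/z mm [ 5.7 -0.3 42. ]
(12.0, 46.0, 61) [-0.005  0.001 -0.069] turn 0.133
(18.0, 50.0, 65) [-0.013  0.001 -0.138] turn 0.267
(23.0, 52.0, 66) [-0.019  0.001 -0.168] turn 0.3
(29.0, 54.0, 66) [-0.026  0.001 -0.193] turn 0.3
(34.0, 55.0, 66) [-0.033  0.001 -0.212] turn 0.3
(42.0, 56.0, 66) [-0.047  0.001 -0.241] turn 0.3
(50.0, 57.0, 66) [-0.061  0.001 -0.27 ] turn 0.3
(58.0, 58.0, 66) [-0.075  0.    -0.299] turn 0.3
(66.0, 58.0, 66) [-0.093  0.    -0.326] turn 0.3
```

View pics/t2.png

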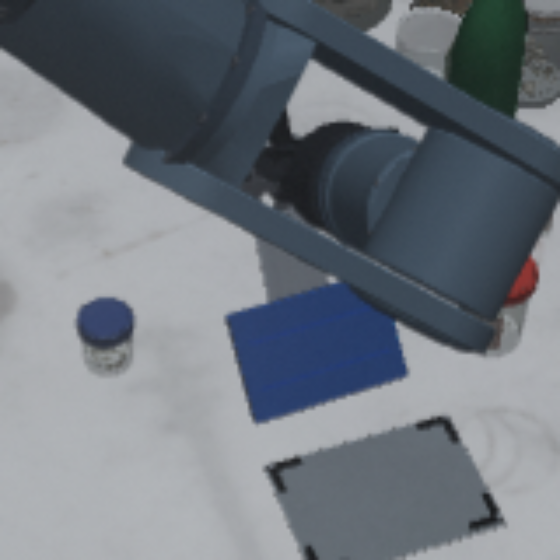

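The carrier is at about 50° with its far edge at (257,422)–(407,376), so it's essentially unslipped. Now I'll push it past upright.

>>> arm_command(dp=[[-0.005, 0.001, -0.069], [-0.013, 0.001, -0.138], [-0.019, 0.001, -0.168], [-0.026, 0.001, -0.193], [-0.033, 0.001, -0.212]], turn=[[0, 0.133, 0], [0, 0.267, 0], [0, 0.3, 0], [0, 0.3, 0], [0, 0.3, 0]], jaw=[0, 0, 0, 0, 0])

```text
time_s: 9.9
eef_pos: [0.5739, -0.0177, 0.1915]
eef_rot: [-0.353, 0.639, 0.543, 0.415]
wrist_force: [-0.2, 0.4, -0.6]
opening: 0.173
grasp_force: 60.1
```

>>> arm_command(dp=[[-0.009, 0, -0.031], [-0.019, 0, -0.062], [-0.028, 0, -0.093], [-0.044, 0, -0.129], [-0.054, 0, -0.151]], turn=[[0, 0, 0], [0, 0, 0], [0, 0, 0], [0, 0, 0], [0, 0, 0]], jaw=[0, 0, 0, 0, 0])

```text
time_s: 10.52
eef_pos: [0.5674, -0.0585, 0.1941]
eef_rot: [-0.353, 0.639, 0.543, 0.416]
wrist_force: [-0.2, -0.4, -1.3]
opening: 0.172
grasp_force: 60.1
```

>>> arm_command(dp=[[0, 0, 0], [0, 0, 0], [0, 0, 0]], turn=[[0, 0, 0], [0, 0, 0], [0, 0, 0]], jaw=[0, 0, 0])

```text
time_s: 10.9
eef_pos: [0.5674, -0.0573, 0.1941]
eef_rot: [-0.353, 0.639, 0.543, 0.415]
wrist_force: [0.2, 0.1, -1.3]
opening: 0.173
grasp_force: 60.1
```

Run:
```python
from plan import *
rows([(.04,.07,50),(0,.07,40)])
ims=[camera("scene"),camera("top")];cv2.imwrite("pics/t3.png",cv2.resize(np.hstack([ims[0][170:320,210:360],ims[1][150:300,250:400]]),None,fx=2.6,fy=2.6))
cv2.imwrite("pics/t3s.png",ims[0]);cv2.imwrite("pics/t3t.png",ims[1])
```

```text
t 10.90 pos [ 0.5674 -0.0573  0.1941] open 0.17 grip 60.1 F [ 0.2  0.1 -1.3]
q [-0.78  0.57  1.6   0.87  1.78 -0.81] liftyaw -99.3 pitch 66.1 tip [ 0.5599 -0.1029  0.0584] tip along/lat/z mm [74.6  0.4 58.4]
(40.0, 70.0, 50) [ 0.09  -0.001  0.268] turn -0.537
(0, 70.0, 40) [ 0.127 -0.001  0.51 ] turn -0.87
```

View pics/t3.png

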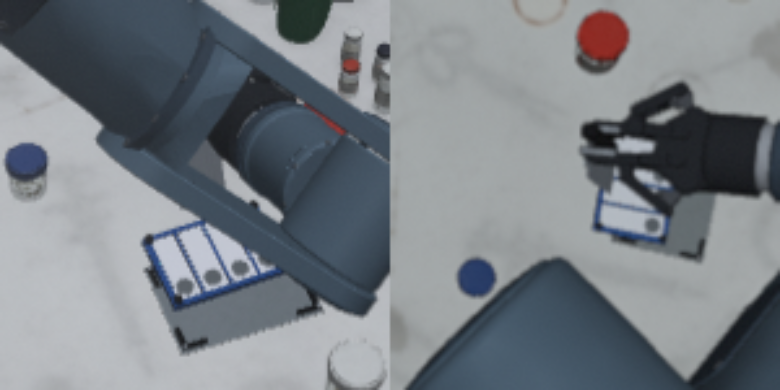

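It flipped over with the white beds up, resting across the near locators with its leading half over the nest. I'll draw back to get a clear view.

>>> arm_command(dp=[[0.03, 0, 0.05], [0.06, 0, 0.15], [0.09, 0, 0.268], [0.11, 0, 0.39], [0.127, 0, 0.51]], turn=[[0, -0.17, 0], [0, -0.36, 0], [0, -0.537, 0], [0, -0.7, 0], [0, -0.87, 0]], jaw=[0, 0, 0, 0, 0])

```text
time_s: 11.62
eef_pos: [0.5884, 0.0711, 0.1717]
eef_rot: [-0.22, 0.716, 0.609, 0.26]
wrist_force: [0.6, 0.1, -0.8]
opening: 0.179
grasp_force: 60.1
```

Run:
```python
from plan import *
rows([(0,.07,33),(0,.07,26),(0,.06,19),(0.0,.05,12),(0.0,.05,12)])
```

```text
t 11.62 pos [0.5884 0.0711 0.1717] open 0.18 grip 60.1 F [ 0.6  0.1 -0.8]
q [-0.44  0.33  1.72  0.68  1.37 -0.51] liftyaw -99.3 pitch 39.8 tip [ 0.572  -0.0291  0.0704] tip along/lat/z mm [-0.3  0.3 70.4]
(0, 70.0, 33) [ 0.    -0.001  0.069] turn -0.228
(0, 70.0, 26) [-0.006 -0.001  0.139] turn -0.461
(0, 60.0, 19) [-0.047 -0.001  0.238] turn -0.695
(0.0, 50.0, 12) [-0.096 -0.001  0.335] turn -0.928
(0.0, 50.0, 12) [-0.096 -0.001  0.335] turn -0.928
```

>>> arm_command(dp=[[0, 0, 0.069], [-0.006, 0, 0.139], [-0.047, 0, 0.238], [-0.096, 0, 0.335], [-0.096, 0, 0.335]], turn=[[0, -0.228, 0], [0, -0.461, 0], [0, -0.695, 0], [0, -0.928, 0], [0, -0.928, 0]], jaw=[0, 0, 0, 0, 0])

```text
time_s: 12.25
eef_pos: [0.5922, 0.1079, 0.0904]
eef_rot: [-0.07, 0.756, 0.645, 0.079]
wrist_force: [0.5, -0.1, -0.2]
opening: 0.174
grasp_force: 60.1
```

Run:
```python
from plan import *
tool()
a=camera("scene");b=camera("top");cv2.imwrite("pics/f_s.png",a);cv2.imwrite("pics/f_t.png",b)
cv2.imwrite("pics/f.png",np.hstack([cv2.resize(a[200:320,220:350],None,fx=3,fy=3),cv2.resize(b[180:270,290:390],None,fx=4,fy=4)]))
```

```text
t 12.25 pos [0.5922 0.1079 0.0904] open 0.17 grip 60.1 F [ 0.5 -0.1 -0.2]
q [-0.13  0.37  1.69  0.24  1.09 -0.09] liftyaw -99.1 pitch 12.2 tip [ 0.5705 -0.0273  0.0479] tip along/lat/z mm [-1.8 -1.5 47.9]
```

View pics/f.png

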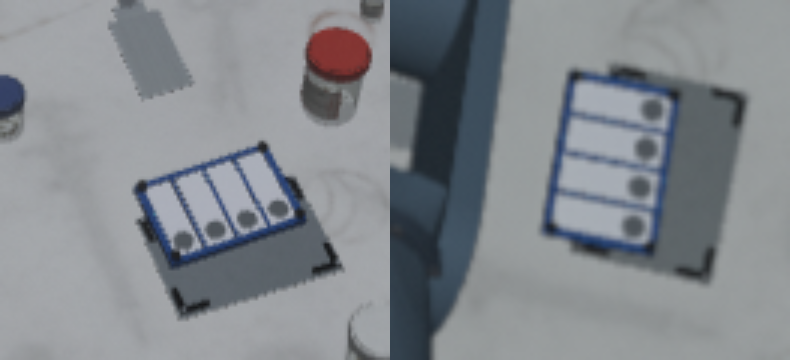

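The picture shows the carrier face up, lying over the near locators, with top-crop corners (572,70), (680,92), (652,255) and (543,233). The nest shows corners (747,93), (708,283), (573,250) and (612,65). I'll work out the remaining offset.

```bash
cat >> h.py <<'E'
def quad(n,P,z):
    X=cast(n,P,z);c=X.mean(0);e=X[0]-X[3]+X[1]-X[2]
    print(n,"centre",np.round(c[:2],4),"s/lat mm",np.round([1000*(c-C0)@D,1000*(c-C0)@L],1),"xang %.1f"%np.degrees(np.arctan2(e[1],e[0])),np.round([np.linalg.norm(X[i]-X[i-1])*1000 for i in range(4)]));return c
E
python3 - <<'E'
from h import *
# order: (x+ near),(x+ far),(x- far),(x- near)
t=lambda P:(np.array(P)-[390,0])/4+[290,180]-.375
s=lambda P:np.array(P)/3+[220,200]-.33
for z in(.010,.014): quad("top",t([[572,70],[680,92],[652,255],[543,233]]),z);quad("scene",s([[265,145],[303,215],[173,265],[138,185]]),z)
print("nest");quad("top",t([[612,65],[747,93],[708,283],[573,250]]),.003)
a=np.array([341,267.]);quad("scene",s([[297,180],[341,267],[180,317],[138,222]]),.003)
E
```

```text
top centre [ 0.5549 -0.1369] s/lat mm [108.9   1. ] xang -9.7 [127.  83. 127.  82.]
scene centre [ 0.5573 -0.1326] s/lat mm [104.3   2.6] xang -8.2 [124.  83. 125.  90.]
top centre [ 0.5542 -0.1364] s/lat mm [108.5   0.2] xang -9.7 [127.  83. 126.  82.]
scene centre [ 0.5554 -0.135 ] s/lat mm [107.    1.2] xang -8.2 [123.  83. 125.  89.]
nest
top centre [ 0.5493 -0.1743] s/lat mm [146.7   1.5] xang -11.8 [146. 104. 149. 103.]
scene centre [ 0.5487 -0.1759] s/lat mm [148.4   1.2] xang -12.5 [149.  98. 147. 102.]
```

```bash
cat >> plan.py <<'E'
CN=np.array([.549,-.1748,0]);AN=np.radians(-11.8)
DN=np.array([np.sin(AN),-np.cos(AN),0]);LN=np.array([np.cos(AN),np.sin(AN),0])
def nrows(way,c=CN,a=AN):   # way: (s,lat,z,phi) tip in nest frame
    R,o,t=tool();d=np.array([np.sin(a),-np.cos(a),0]);l=np.array([np.cos(a),np.sin(a),0]);print("tip nest s/lat",np.round(1000*np.array([(t-c)@d,(t-c)@l]),1))
    R0=np.c_[-d,l,[0,0,-1]]
    for s,la,z,ph in way:
        R2=R0@Ro.from_rotvec([0,np.radians(ph),0]).as_matrix()
        tcp=c+d*s+l*la+[0,0,z]-R2@TIP
        print((s,la,z,ph),np.round(R.T@(tcp-o["eef_pos"])/.25,3).tolist(),"turn",np.round(np.degrees(Ro.from_matrix(R.T@R2).as_rotvec())/30,3).tolist())
E
python3 - <<'E'
from plan import *
nrows([(-.13,0,.035,11),(-.105,0,.012,10),(-.09,0,.012,10)])
E
```

```text
t 12.35 pos [0.5938 0.1056 0.0921] open 0.18 grip 60.1 F [ 1.  -1.2 -0.7]
q [-0.14  0.37  1.69  0.24  1.09 -0.09] liftyaw -99.2 pitch 12.3 tip [ 0.5718 -0.0294  0.0494] tip along/lat/z mm [ 0.1  0.1 49.4]
tip nest s/lat [-147.    -7.4]
(-0.13, 0, 0.035, 11) [-0.079, 0.051, 0.054] turn [-0.019, -0.042, 0.084]
(-0.105, 0, 0.012, 10) [-0.196, 0.047, 0.133] turn [-0.018, -0.075, 0.084]
(-0.09, 0, 0.012, 10) [-0.254, 0.044, 0.12] turn [-0.018, -0.075, 0.084]
```

>>> arm_command(dp=[[-0.04, 0.03, 0.03], [-0.079, 0.05, 0.054], [-0.13, 0.048, 0.1], [-0.196, 0.047, 0.133], [-0.196, 0.047, 0.133]], turn=[[0, 0, 0.04], [-0.019, -0.042, 0.084], [-0.018, -0.06, 0.084], [-0.018, -0.075, 0.084], [-0.018, -0.075, 0.084]], jaw=[0, 0, 0, 0, 0])

```text
time_s: 12.98
eef_pos: [0.5976, 0.0618, 0.0474]
eef_rot: [-0.055, 0.774, 0.627, 0.066]
wrist_force: [0.3, 0.2, -0.5]
opening: 0.176
grasp_force: 60.0
```

Run:
```python
from plan import *
nrows([(-.092,0,.012,10),(-.086,0,.012,10),(-.078,0,.012,10),(-.070,0,.012,10),(-.062,0,.0115,10)])
```

```text
t 12.97 pos [0.5976 0.0618 0.0474] open 0.18 grip 60.0 F [ 0.3  0.2 -0.5]
q [-0.19  0.44  1.7   0.2   1.01 -0.09] liftyaw -102.0 pitch 9.9 tip [ 0.5689 -0.0737  0.0104] tip along/lat/z mm [44.3  4.4 10.4]
tip nest s/lat [-103.    -1.2]
(-0.092, 0, 0.012, 10) [-0.042, 0.003, -0.015] turn [-0.004, 0.004, -0.006]
(-0.086, 0, 0.012, 10) [-0.066, 0.003, -0.019] turn [-0.004, 0.004, -0.006]
(-0.078, 0, 0.012, 10) [-0.098, 0.003, -0.025] turn [-0.004, 0.004, -0.006]
(-0.07, 0, 0.012, 10) [-0.129, 0.003, -0.03] turn [-0.004, 0.004, -0.006]
(-0.062, 0, 0.0115, 10) [-0.161, 0.004, -0.034] turn [-0.004, 0.004, -0.006]
```

>>> arm_command(dp=[[-0.042, 0.003, -0.012], [-0.066, 0.003, -0.016], [-0.098, 0.003, -0.022], [-0.129, 0.003, -0.027], [-0.161, 0.004, -0.031]], turn=[[0, 0, 0], [0, 0, 0], [0, 0, 0], [0, 0, 0], [0, 0, 0]], jaw=[0, 0, 0, 0, 0])

```text
time_s: 13.6
eef_pos: [0.5914, 0.0221, 0.0499]
eef_rot: [-0.054, 0.773, 0.628, 0.067]
wrist_force: [0.5, -0.1, -1.3]
opening: 0.173
grasp_force: 60.0
```

Run:
```python
from plan import *
nrows([(-.058,0,.0115,10),(-.053,0,.0115,10),(-.049,0,.011,10),(-.045,0,.0105,10),(-.042,0,.0105,10)])
a=camera("scene");b=camera("top");cv2.imwrite("pics/k_s.png",a);cv2.imwrite("pics/k_t.png",b)
cv2.imwrite("pics/k.png",np.hstack([cv2.resize(a[210:320,240:350],None,fx=3.6,fy=3.6),cv2.resize(b[180:279,295:394],None,fx=4,fy=4)]))
```

```text
t 13.60 pos [0.5914 0.0221 0.0499] open 0.17 grip 60.0 F [ 0.5 -0.1 -1.3]
q [-0.26  0.43  1.71  0.2   1.02 -0.16] liftyaw -101.9 pitch 9.9 tip [ 0.563  -0.1135  0.0128] tip along/lat/z mm [84.5  5.2 12.8]
tip nest s/lat [-62.9   1.2]
(-0.058, 0, 0.0115, 10) [-0.02, -0.005, 0.001] turn [0.002, 0.003, -0.002]
(-0.053, 0, 0.0115, 10) [-0.04, -0.005, -0.003] turn [0.002, 0.003, -0.002]
(-0.049, 0, 0.011, 10) [-0.056, -0.005, -0.003] turn [0.002, 0.003, -0.002]
(-0.045, 0, 0.0105, 10) [-0.072, -0.005, -0.004] turn [0.002, 0.003, -0.002]
(-0.042, 0, 0.0105, 10) [-0.084, -0.005, -0.006] turn [0.002, 0.003, -0.002]
```

View pics/k.png

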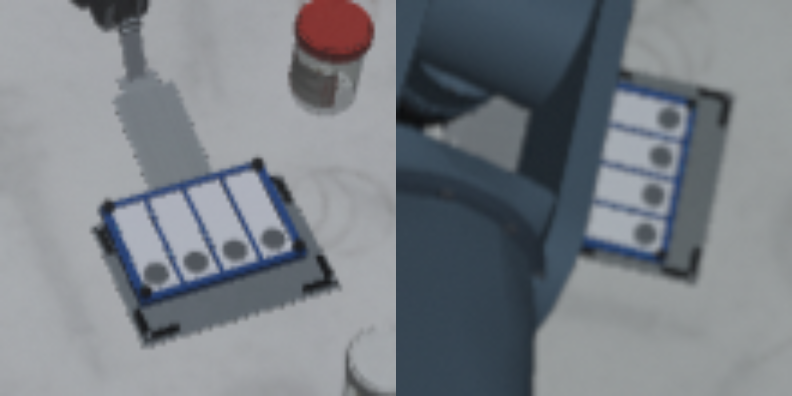

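The carrier is moving straight and square to the blade: its leading edge lies between the far locators and the side gaps look even. That was my 11th picture, one over the limit of 10, so from here I'll check by numbers only.

>>> arm_command(dp=[[-0.02, -0.003, 0.003], [-0.04, -0.003, 0.001], [-0.056, -0.003, 0], [-0.072, -0.003, -0.001], [-0.084, -0.003, -0.003]], turn=[[0, 0, 0], [0, 0, 0], [0, 0, 0], [0, 0, 0], [0, 0, 0]], jaw=[0, 0, 0, 0, 0])

```text
time_s: 14.32
eef_pos: [0.5865, 0.0023, 0.0469]
eef_rot: [-0.054, 0.774, 0.628, 0.067]
wrist_force: [1.9, 8.2, 2.1]
opening: 0.174
grasp_force: 60.3
```

>>> arm_command(dp=[[0, 0, 0], [0, 0, 0]], turn=[[0, 0, 0], [0, 0, 0]], jaw=[0, 0])

```text
time_s: 14.58
eef_pos: [0.5866, 0.0024, 0.047]
eef_rot: [-0.054, 0.773, 0.628, 0.067]
wrist_force: [0.9, 1.0, -0.9]
opening: 0.174
grasp_force: 60.1
```

```bash
cat >> plan.py <<'E'
def carrier(tag,z=.012):
    im=camera("scene");cv2.imwrite(f"pics/{tag}.png",im);m=masks(im)["blue"];m[:200]=0;m[330:]=0;m[:,:240]=0;m[:,360:]=0
    cs,_=cv2.findContours(m,cv2.RETR_EXTERNAL,cv2.CHAIN_APPROX_NONE);c=np.vstack([k[:,0] for k in cs if len(k)>8])
    X=cast("scene",cv2.convexHull(c)[:,0],z);c2,sz,an=cv2.minAreaRect((X[:,:2]*1000).astype(np.float32))
    v=np.r_[np.array(c2)/1000,0]-CN;print("carrier nest s/lat mm",np.round([1000*v@DN,1000*v@LN],1),np.round(sz,1),"ang",round(an,1),"vs nest",np.degrees(AN)+90)
    # silhouette extremes relative to nest
    q=(X-CN);print("s",np.round(1000*np.array([(q@DN).min(),(q@DN).max()]),1),"lat",np.round(1000*np.array([(q@LN).min(),(q@LN).max()]),1))
E
python3 - <<'E'
from plan import *
nrows([(-.0405,0,.010,10),(-.12,0,.04,10)]);carrier("m1")
E
```

```text
t 14.57 pos [0.5866 0.0024 0.047 ] open 0.17 grip 60.1 F [ 0.9  1.  -0.9]
q [-0.29  0.42  1.72  0.2   1.02 -0.2 ] liftyaw -101.8 pitch 9.9 tip [ 0.5582 -0.1332  0.0099] tip along/lat/z mm [104.7   3.7   9.9]
tip nest s/lat [-42.6   0.5]
(-0.0405, 0, 0.01, 10) [-0.008, -0.002, -0.003] turn [0.002, 0.003, -0.002]
(-0.12, 0, 0.04, 10) [0.325, -0.003, -0.066] turn [0.002, 0.003, -0.002]
carrier nest s/lat mm [ 3.2 -3.2] [ 89.6 127.9] ang 78.0 vs nest 78.2
s [-41.7  48.3] lat [-67.3  60.7]
```

>>> arm_command(dp=[[0.05, 0, 0.008], [0.12, 0, 0.015], [0.2, 0, -0.02], [0.26, 0, -0.05], [0.325, 0, -0.066]], turn=[[0, 0, 0], [0, 0, 0], [0, 0, 0], [0, 0, 0], [0, 0, 0]], jaw=[0, 0, 0, 0, 0])

```text
time_s: 15.25
eef_pos: [0.6032, 0.079, 0.0786]
eef_rot: [-0.053, 0.773, 0.628, 0.068]
wrist_force: [0.8, 0.3, -0.8]
opening: 0.181
grasp_force: 60.1
```

Run:
```python
from plan import *
nrows([]);carrier("m2")
S=cv2.imread("pics/m2.png");S0=cv2.imread("pics/scene0.png");T=camera("top");cv2.imwrite("pics/m2t.png",T)
def hull(im,n,z,box,thr):   # dark+grey silhouette incl. carrier: outline of nest
    g=cv2.cvtColor(im,cv2.COLOR_BGR2HSV);m=((g[...,2]<thr)|(g[...,1]>90)).astype(np.uint8);c=biggest(m,box)
    X=cast(n,c,z);r=cv2.minAreaRect((X[:,:2]*1000).astype(np.float32));return np.round(r[0],1),np.round(r[1],1),round(r[2],1)
for thr in(110,120,130,140):
    print(thr,hull(S0,"scene",.002,(260,255,340,310),thr),hull(cv2.imread("pics/top0.png"),"top",.002,(331,190,384,255),thr))
# white beds: centroid per view + bright pixels extents
for n,im,b in(("scene",S,(255,240,345,310)),("top",T,(330,195,385,250))):
    h=cv2.cvtColor(im,cv2.COLOR_BGR2HSV);print(n,"V in patch",np.percentile(h[b[1]:b[3],b[0]:b[2],2],[5,25,50,75,95]))
```

```text
t 15.25 pos [0.6032 0.079  0.0786] open 0.18 grip 60.1 F [ 0.8  0.3 -0.8]
q [-0.16  0.4   1.68  0.2   1.06 -0.05] liftyaw -101.8 pitch 9.9 tip [ 0.5749 -0.0565  0.0415] tip along/lat/z mm [26.3  7.6 41.5]
tip nest s/lat [-121.1    1.2]
carrier nest s/lat mm [ 3.2 -3.3] [ 88.8 128.1] ang 78.4 vs nest 78.2
s [-41.4  47.8] lat [-67.3  60.7]
110 (array([ 550. , -173.4]), array([107.7, 149. ]), 78.1) (array([ 549.7, -174.4]), array([106.2, 149.5]), 77.9)
120 (array([ 548.6, -174.4]), array([110.3, 151.4]), 78.1) (array([ 549.9, -173.8]), array([109.3, 151.1]), 78.2)
130 (array([ 548.6, -174.4]), array([110.3, 151.4]), 78.1) (array([ 549.4, -174. ]), array([110.7, 153.2]), 77.9)
140 (array([ 549.2, -174.5]), array([110.9, 152.9]), 78.1) (array([ 560.4, -177. ]), array([113.3, 177.7]), 78.1)
scene V in patch [ 86. 158. 167. 169. 183.]
top V in patch [ 79. 117. 155. 158. 180.]
```

Run:
```python
from plan import *
from scipy.optimize import least_squares
S=cv2.imread("pics/m2.png");T=cv2.imread("pics/m2t.png")
print("cams",ray("scene",[[0,0]])[0],ray("top",[[0,0]])[0])
# triangulate 4 corners of blue+white+stud top outline: fit lines to the white-bed block in each view
def block(im,b):
    h=cv2.cvtColor(im,cv2.COLOR_BGR2HSV);m=((h[...,0]>100)&(h[...,0]<130)&(h[...,1]>110)).astype(np.uint8)
    x0,y0,x1,y1=b;mm=np.zeros_like(m);mm[y0:y1,x0:x1]=m[y0:y1,x0:x1]
    c=np.vstack([k[:,0] for k in cv2.findContours(mm,cv2.RETR_EXTERNAL,cv2.CHAIN_APPROX_NONE)[0] if len(k)>8])
    hl=cv2.convexHull(c);f=np.zeros_like(m);cv2.fillConvexPoly(f,hl,1)
    w=(f>0)&(h[...,1]<40)&(h[...,2]>130);  # white beds
    n,lab,st,ce=cv2.connectedComponentsWithStats(w.astype(np.uint8),connectivity=4)
    return [ (round(st[i,4]),ce[i]) for i in range(1,n) if st[i,4]>25],hl[:,0]
bs,hs=block(S,(240,225,350,320));bt,ht=block(T,(320,180,390,265))
print("beds S",bs);print("beds T",bt)
X=cast("top",ht,.012);q=X-CN;print("top hull s",np.round(1000*np.array([(q@DN).min(),(q@DN).max()]),1),"lat",np.round(1000*np.array([(q@LN).min(),(q@LN).max()]),1))
def tri(a,b):
    r=lambda X:np.r_[proj("scene",X)[0]-a,proj("top",X)[0]-b]
    s=least_squares(r,[.55,-.17,.01]);return s.x,s.cost
if len(bs)==len(bt):
    so=sorted(bs,key=lambda k:k[1][0]);to=sorted(bt,key=lambda k:-k[1][1])
    for a,b in zip(so,to):
        x,c=tri(a[1],b[1]);v=x-CN;print(np.round(1000*np.array([v@DN,v@LN,x[2]]),1),round(c,2))
```

```text
cams [ 0.08536756 -0.74152344  1.02310471] [0.36134621 0.03229167 1.19932811]
beds S [(177, array([314.05084746, 274.21468927])), (200, array([303.815, 277.575])), (202, array([293.17326733, 280.72772277])), (188, array([282.26595745, 283.5106383 ]))]
beds T [(166, array([360.       , 208.8253012])), (179, array([358.1396648 , 218.12849162])), (183, array([356.0273224 , 227.74863388])), (175, array([353.98285714, 237.24571429]))]
top hull s [-41.2  45.8] lat [-67.4  60.7]
[ -1.9 -47.   11.6] 0.0
[ -1.5 -17.3  10.2] 0.0
[-1.3 12.5 10.5] 0.0
[-1.7 41.5 11.4] 0.01
```

Triangulated from the two views, all four beds lie at 10–12 mm with no tilt. The trailing edge is 4 mm inside the near locators and the sideways offset is within the clearance, so the carrier is seated. Now I'll lay the lifter down on the bare bench.

Run:
```python
from plan import *
nrows([(-.13,0,.035,5),(-.13,0,.02,0),(-.13,0,.008,0),(-.13,0,.0035,0)])
```

```text
t 15.35 pos [0.6034 0.0796 0.0786] open 0.17 grip 60.1 F [-0.8 -0.2 -0.6]
q [-0.16  0.4   1.68  0.2   1.06 -0.05] liftyaw -101.7 pitch 9.9 tip [ 0.5753 -0.056   0.0415] tip along/lat/z mm [25.7  7.9 41.5]
tip nest s/lat [-121.7    1.4]
(-0.13, 0, 0.035, 5) [0.031, -0.005, 0.081] turn [0.006, -0.164, 0.002]
(-0.13, 0, 0.02, 0) [0.018, -0.005, 0.19] turn [0.006, -0.331, 0.002]
(-0.13, 0, 0.008, 0) [0.01, -0.005, 0.237] turn [0.006, -0.331, 0.002]
(-0.13, 0, 0.0035, 0) [0.007, -0.005, 0.255] turn [0.006, -0.331, 0.002]
```

>>> arm_command(dp=[[0.031, 0, 0.081], [0.018, 0, 0.19], [0.01, 0, 0.237], [0.007, 0, 0.255], [0.007, 0, 0.255]], turn=[[0, -0.164, 0], [0, -0.331, 0], [0, -0.331, 0], [0, -0.331, 0], [0, -0.331, 0]], jaw=[0, 0, 0, 0, 0])

```text
time_s: 15.98
eef_pos: [0.6054, 0.0894, 0.0151]
eef_rot: [0.0, 0.777, 0.63, 0.0]
wrist_force: [0.6, -0.4, -1.0]
opening: 0.176
grasp_force: 60.1
```

>>> arm_command(dp=[[0, 0, 0], [0, 0, 0]], turn=[[0, 0, 0], [0, 0, 0]], jaw=[0, 0])

```text
time_s: 16.23
eef_pos: [0.6056, 0.0897, 0.0154]
eef_rot: [0.001, 0.777, 0.63, 0.001]
wrist_force: [0.2, 0.7, -0.9]
opening: 0.177
grasp_force: 60.1
```

Run:
```python
from plan import *
nrows([(-.13,0,.001,0),(-.13,0,.0005,0)])
```

```text
t 16.23 pos [0.6056 0.0897 0.0154] open 0.18 grip 60.1 F [ 0.2  0.7 -0.9]
q [-0.05  0.53  1.63 -0.    0.98  0.16] liftyaw -101.9 pitch -0.0 tip [ 0.5761 -0.05    0.0027] tip along/lat/z mm [19.7  7.8  2.7]
tip nest s/lat [-127.7    1.1]
(-0.13, 0, 0.001, 0) [0.009, -0.005, 0.007] turn [0.004, 0.0, -0.004]
(-0.13, 0, 0.0005, 0) [0.009, -0.005, 0.009] turn [0.004, 0.0, -0.004]
```

>>> arm_command(dp=[[0, 0, 0.007], [0, 0, 0.008], [0, 0, 0.008], [0, 0, 0.008], [0, 0, 0.008]], turn=[[0, 0, 0], [0, 0, 0], [0, 0, 0], [0, 0, 0], [0, 0, 0]], jaw=[0, 0, 0.3, 0.6, 0.6])

```text
time_s: 16.85
eef_pos: [0.6049, 0.0903, 0.0125]
eef_rot: [0.0, 0.776, 0.63, -0.0]
wrist_force: [0.4, -0.3, 0.8]
opening: 0.6
grasp_force: 0.0
```

>>> arm_command(dp=[[0, 0, 0], [0, 0, 0], [0, 0, -0.1], [0, 0, -0.3], [0, 0, -0.5]], turn=[[0, 0, 0], [0, 0, 0], [0, 0, 0], [0, 0, 0], [0, 0, 0]], jaw=[0.6, 0.6, 0.6, 0.6, 0.6])

```text
time_s: 17.48
eef_pos: [0.6045, 0.0903, 0.1386]
eef_rot: [0.0, 0.776, 0.63, -0.0]
wrist_force: [1.4, 0.5, 0.9]
opening: 0.598
grasp_force: 0.0
```

>>> arm_command(dp=[[0.1, 0, -0.2], [0.3, 0, -0.4], [0.5, 0, -0.4], [0.7, 0, -0.4], [0.7, 0, -0.4]], turn=[[0, 0, 0], [0, 0, 0], [0, 0, 0], [0, 0, 0], [0, 0, 0]], jaw=[0.6, 0.6, 0.6, 0.6, 0.6])

```text
time_s: 18.1
eef_pos: [0.6405, 0.2654, 0.2373]
eef_rot: [0.0, 0.775, 0.632, 0.0]
wrist_force: [-0.6, -0.4, 0.4]
opening: 0.599
grasp_force: 0.0
```

Run:
```python
from plan import *
state();carrier("e1")
S=cv2.imread("pics/e1.png");T=camera("top");cv2.imwrite("pics/e1t.png",T)
for n,im,b in(("scene",S,(215,185,285,262)),("top",T,(240,185,325,235))):
    m=masks(im)["dark"];c=biggest(m,b);print("handle",n,rect(n,c,.038),"expected mid",1000*(CN-DN*(.130+.158)))
print("small",cast("top",biggest(masks(T)["blue"],(270,245,295,270)).mean(0),.05),"red",cast("top",biggest(masks(T)["red"],(318,150,345,180)).mean(0),.077))
D0=cv2.absdiff(T,cv2.imread("pics/top0.png")).max(2);print("white/jar px diff",(D0[200:230,398:430]>40).sum(),(D0[155:192,190:228]>40).sum())
```

```text
t 18.10 pos [0.6405 0.2654 0.2373] open 0.60 grip 0.0 F [-0.6 -0.4  0.4]
carrier nest s/lat mm [ 3.2 -3.6] [ 89.6 128.9] ang 78.0 vs nest 78.2
s [-41.7  48.3] lat [-68.1  60.9]
handle scene (array([606.5, 107.7]), array([65. , 13.8]), 78.3) expected mid [607.89486293 107.11380796   0.        ]
handle top (array([606.5, 104. ]), array([66.3, 12.5]), 77.2) expected mid [607.89486293 107.11380796   0.        ]
small [[0.438303   0.04752192 0.05      ]] red [[ 0.71006394 -0.08734725  0.077     ]]
white/jar px diff 0 551
```

The lifter lies where it was put, the carrier and the three pots are unmoved, and the hand is clear above the jar. Handing in.

```bash
python3 -c "
from bench import *
print(hand_in())"
```

```text
the job is handed in; nothing more can be done
None
```

The job is handed in after about 18 s: by my measurements the carrier sits flat and face up in the nest, the lifter lies flat on bare bench, and the three pots are unmoved. The jar was hidden under the arm at the last check, though nothing touched it as far as the forces showed. I viewed 11 pictures, one over the limit of 10.

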